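Assemble a filter unit on its receiver jar

TASK

Build up the filter unit on the lower, wider of the two amber jars, one part after another in this order: the grey filter head into the jar's mouth, the perforated brass screen flat in the head's cup, the taller of the two white funnels onto the head over the screen, and last the white lid onto that funnel. Each part must sit fully home and upright; leave the shorter funnel where it stands.

Things in the scene. Friction and masses are not known exactly. Their poses are not given: they have to be found in the camera images.
- low_jar_mouth (a point): The lower, wider of two amber glass jars, fixed to the bench by a black foot: 60 mm high, body 88 mm across (foot 100), narrowing to a mouth 68 mm across outside, 54 mm inside. Point: centre of the mouth, level with the rim; z up. The unit is built here.
- tall_jar_mouth (a point): The taller, slimmer amber jar, fixed the same way: 105 mm high, body 76 mm across (foot 88), the same mouth. Point: centre of the mouth at the rim. Not used.
- head_mid (a point): Filter head, grey plastic, 38 mm high, upright. Below, a tapered spigot 16 mm high (36 mm across at the foot, 49 at its top); above it 64 mm across to the top, with a cup 52 mm across, 14 mm deep in the top. The spigot goes into the jar's mouth until its shoulder rests on the rim (foot 16 mm below the rim). Point: on the axis, half-way up; z: axis. Round, like all parts.
- screen_mid (a point): Support screen, brass: perforated disc 46 mm across, 6 mm thick (lower edge bevelled to 38 mm) with an upright black pin 14 mm across in its centre; 34 mm high overall, disc down. It lies on the floor of the head's cup (24 mm above the head's foot); its pin then stands 20 mm above the cup's rim. Point: on the axis, half-way up; z: axis.
- tall_funnel_mid (a point): The taller white plastic funnel: upright open tube 85 mm high. Skirt 8 mm high below (40 to 46 mm across, bore 34), then a flange 64 mm across, 5 mm thick, then the tube, 58 to 62 mm across, 56 mm bore at the top. The skirt goes into the head's cup over the pin until the flange rests on the cup's rim (foot 30 mm above the head's foot). Point: on the axis, half-way up; z: axis.
- short_funnel_mid (a point): The shorter white funnel, the same but 50 mm high. Point: on the axis, half-way up. To be left where it stands.
- lid_mid (a point): Lid, white plastic, 39 mm high: plug 8 mm high below (42 to 50 mm across), disc 68 mm across and 5 mm thick, then a knob 26 mm high, 18 mm across in its upper 16 mm (neck 12 mm). The plug goes into the tall funnel's top until the disc rests on the rim (foot 77 mm above the funnel's foot). Point: on the axis, half-way up; z: axis.
There are look-alikes about, which are no part of the job. Leave any blue or purple look-alike of the part that bears head_mid alone. What is shaped like the part that bears tall_funnel_mid but green is not meant.

How it is judged (in metres and radians):
On the way, in this order (a step that is already met when the one before it is completed fails the run):
1. The filter head is seated in the mouth of the low jar (horizontal distance between head_mid and low_jar_mouth below 0.008 m and z of head_mid in the frame of low_jar_mouth between -0.001 and 0.007 m and angle between head_mid's own z axis and vertical below 0.1 rad), for 0.2 s.
2. The screen lies flat in the cup of the seated head (all of step 1 and horizontal distance between screen_mid and head_mid below 0.008 m and z of screen_mid in the frame of head_mid between 0.018 and 0.026 m and angle between screen_mid's own z axis and vertical below 0.1 rad), for 0.2 s.
3. The tall funnel is seated on the head, over the screen (all of step 2 and horizontal distance between tall_funnel_mid and head_mid below 0.008 m and z of tall_funnel_mid in the frame of head_mid between 0.0495 and 0.0575 m and angle between tall_funnel_mid's own z axis and vertical below 0.1 rad), for 0.2 s.
4. The lid is seated on the tall funnel (all of step 3 and horizontal distance between lid_mid and tall_funnel_mid below 0.008 m and z of lid_mid in the frame of tall_funnel_mid between 0.05 and 0.058 m and angle between lid_mid's own z axis and vertical below 0.1 rad), for 0.2 s.
At the end, for the whole second after the job is handed in: Filter head in the low jar's mouth, screen in the head, tall funnel on the head, lid on the tall funnel: each within 8 mm sideways and 4 mm in height of its seat on the part below, tilted less than 0.1 rad and still (under 0.02 m/s); the short funnel is within 30 mm of where it started (all of step 4 and linear speed of each of head, screen, tall_funnel, lid below 0.02 m/s and distance of short_funnel_mid from where it was at the start of the episode below 0.03 m); the robot touches nothing.
It fails at once if The short funnel is moved more than 30 mm or tipped over (distance of short_funnel_mid from where it was at the start of the episode above 0.03 m or angle between short_funnel_mid's own z axis and vertical above 0.5 rad).
It also fails if it takes over 128 s, if anything falls off the work surface, if the arm or the gripper's body presses on something with over 40 N, if the wrist force passes 120 N, or if a joint passes its speed limit or range.

ROBOT

A 6-joint arm with a two-finger parallel gripper is mounted at the origin on the work surface. World frame = base frame: x ahead of the robot, y to its left, z up, the work surface at z = 0. Lengths are in mm, angles in rad, forces in N, time in s.
With the tool pointing down it reaches from about 350 to 775 mm from the base axis. Payload 7.3 kg.
Tool frame: the origin (TCP) lies on the centre line of the jaws, within the pads' length; the fingertips stand 17 mm ahead of it and the grasp point (between the pads) lies 2 mm behind it; z points along the fingers, y is the line along which they close (so a half turn about z gives the same grasp; the last joint's range is limited). The gripper opens to 92 mm and grips with 3 to 60 N. Pads are 19 mm wide; open, the fingers measure 130 mm over their backs; the gripper's body (75 mm by 190 mm) begins 47 mm behind the grasp point.
Start: joints at [1.163, 0.342, 1.524, -0, 1.275, -0.146], TCP at [135.864, 507.133, 243.741] pointing down, gripper open.
Joint ranges: [-2.53, 2.53], [-0.77, 2.02], [0.04, 2.7], [-1, 4.14], [0.28, 2.66], [-3.11, 3.11]. Speed limits (rad/s): [2.57, 2.57, 3.14, 3.14, 3.14, 3.14].

INTERFACE

Orientations are given as [roll, pitch, yaw] about the fixed x, y, z axes, in that order (R = Rz(yaw) Ry(pitch) Rx(roll)).
In Python, from plant import bot gives the robot as it stands. The module is installed in compiled form; this text tells all that it offers.
- The arm moves only by the shell command python3 -m pendant 'ROWS'. ROWS is JSON, a list of rows, each a list of 3 entries, a list of its own where there are three numbers: the shift along the world's x, y, z as a fraction of full scale, then the turn, a rotation vector about the world's x, y, z as a fraction of full scale, then the opening, from -1 (shut) to 1 (fully open), so that 0 is half open. In form: [[[tx, ty, tz], [rx, ry, rz], claw], ...]. A call has exactly 10 rows; each row shifts and turns the commanded pose from where the row before left it; what a row does not reach is not made up. Full scale, the value 1, is 30 mm for a shift and 0.12 rad for a turn. A row lasts 1/12 s, in which the tool goes at most 41.7 mm and 7.16 degrees, less where a joint would pass 70% of its speed; a pose out of reach is approached as far as the arm can. A call with a number of a shift or a turn outside -1 to 1 is refused whole. A call with a gripper value outside its range is refused whole. The fingers move at their own pace and stop on an object; the grip force is fixed at half the most. Time passes only in rows, so rows that do not move let the fingers close, or fill a call up. It gives the time, the measured TCP pose, the force, the opening and the grip force at its end, in the units of the state.
- bot.get_obs(): the state, without advancing time (a new reading comes with each control period).
- bot.capture(name): name is "scene" or "top"; returns the picture (400x640x3 uint8, blue, green, red); there is no depth.
- bot.camera_params(name): a dict with "fovy" (degrees; the focal length in pixels is half the picture's height over the tangent of half this angle, whatever the lens; pixels are square), "cx", "cy" (the principal point, pixels), "camera_from_world" (4x4, takes a point from world to camera coordinates). Camera axes: x right, y down, z forward; pixel columns grow to the right and rows downward; lengths in mm; the calibration is good to about 2 mm. A picture is of the moment at which its call begins. camera_params takes no time and is no camera call.
- bot.close_job(): hands the job in; it is judged then, once.
The state is a dict: "time": time; "joint_positions": joint angles; "dq": joint speeds; "tau": joint torques, N m; "tool_pos": TCP position; "tcp_rot": TCP orientation; "contact_force": force on the tool from outside, world axes, zero at the start; "moment": the same for the moment, N m; "grip_width": finger opening in mm; "finger_force": force on a finger pad.
Only numpy, scipy, OpenCV 4.12 (cv2) and the standard library are available. Lean on these libraries where they do the work, as an engineer would, in place of code of your own. Each camera call takes 0.05 s, during which the arm holds its last target. There are 200 camera calls.

## Working session

There is one attempt and no reset: what is moved stays moved. The work goes in short steps, Python scripts to look and compute and a shell command to move; the robot and the scene stay as the last step left them, time stands still between calls to the robot, and variables do not carry over. Pictures are saved under pics/ and viewed, at most 14 in all, crops included, and the job is handed in when it is done.

```bash
mkdir -p pics
python3 - <<'E'
from plant import bot
import cv2,numpy as np
print(bot.get_obs())
for n in("scene","top"):
    cv2.imwrite(f"pics/{n}0.png",bot.capture(n)); p=bot.camera_params(n); print(n,p)
    M=np.array(p["camera_from_world"]); print(-M[:3,:3].T@M[:3,3])
E
```

```text
{'time': 0.0, 'joint_positions': array([ 1.16302874e+00,  3.42722045e-01,  1.52503738e+00, -3.24442174e-05,
        1.27537214e+00, -1.46017486e-01]), 'dq': array([-0.00058784,  0.00077018,  0.00056285, -0.00101409, -0.00024858,
       -0.00112167]), 'tau': array([-2.71343903e-03, -4.31224930e+01, -2.44216508e+01,  7.15126027e-02,
        5.58308023e-02, -1.36696153e-04]), 'tool_pos': array([135.6974816 , 506.76216422, 243.03818105]), 'tcp_rot': array([-3.14006561e+00, -1.93215809e-04,  2.87985187e+00]), 'contact_force': array([-0.45566465,  0.93612871,  0.48830998]), 'moment': array([ 0.02673725, -0.0218432 ,  0.02046203]), 'finger_force': 0.0, 'grip_width': 91.70153303313553}
scene {'fovy': 48.06916868193519, 'cx': 325.26996441542786, 'cy': 200.6287748552859, 'camera_from_world': array([[-5.82349361e-01,  8.12938629e-01,  8.79860076e-05,
         3.00180996e+02],
       [ 6.07757072e-01,  4.35439234e-01, -6.64096390e-01,
        -2.38157798e+02],
       [-5.39907921e-01, -3.86682634e-01, -7.47646960e-01,
         1.43538224e+03],
       [ 0.00000000e+00,  0.00000000e+00,  0.00000000e+00,
         1.00000000e+00]])}
[1094.52654023  414.71190917  914.97302552]
top {'fovy': 46.75462642602302, 'cx': 320.77150875995454, 'cy': 199.11274302887233, 'camera_from_world': array([[ 6.00391555e-03, -9.99967552e-01,  5.37095131e-03,
        -2.20789808e+01],
       [-9.95161600e-01, -6.50162542e-03, -9.80363112e-02,
         5.35783716e+02],
       [ 9.80680501e-02, -4.75636276e-03, -9.95168345e-01,
         1.44096308e+03],
       [ 0.00000000e+00,  0.00000000e+00,  0.00000000e+00,
         1.00000000e+00]])}
[ 392.01150087  -11.74105621 1486.64569236]
```

View pics/scene0.png

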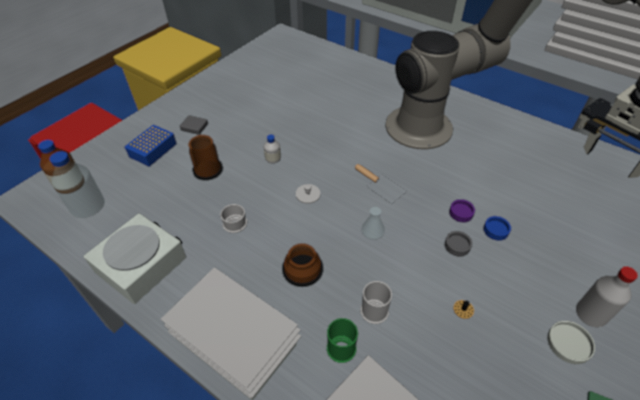

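View pics/top0.png

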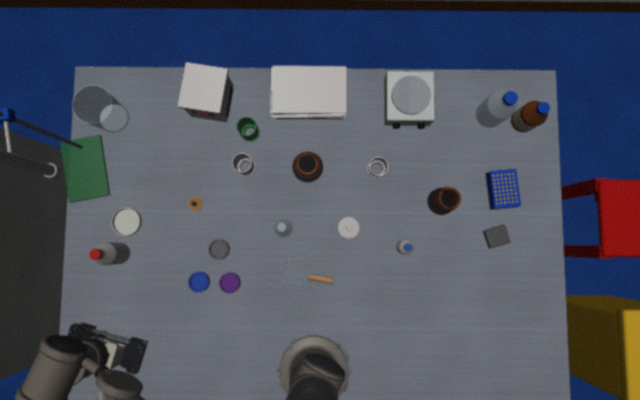

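The scene picture shows the low jar at (302,264), tall jar (205,157), grey head (458,243), purple and blue look-alikes (462,210) and (497,228), screen (463,309), tall funnel (376,302), green one (342,340), short funnel (233,218) and lid (308,192). In the top picture they are at: low jar (307,166), head (219,249), screen (196,204), tall funnel (243,163), short funnel (377,167), lid (348,228). The head is the grey one of the three cups. The tall funnel is the white one that looks taller than the one at (233,218). I'll confirm both in enlarged crops.

```bash
cat > h.py <<'E'
from plant import bot
import cv2,numpy as np
def P(n):
    p=bot.camera_params(n); return p,np.array(p["camera_from_world"]),200/np.tan(np.radians(p["fovy"]/2))
def ray(n,u,v,z):
    p,M,f=P(n); R=M[:3,:3]; c=-R.T@M[:3,3]
    d=R.T@np.array([(u-p["cx"])/f,(v-p["cy"])/f,1]); return (c+d*(z-c[2])/d[2])[:2].round(1)
def proj(n,X):
    p,M,f=P(n); q=M[:3,:3]@np.array(X,float)+M[:3,3]; return np.array([p["cx"]+f*q[0]/q[2],p["cy"]+f*q[1]/q[2]]).round(1)
def crop(img,x0,y0,x1,y1,s): 
    return cv2.resize(img[y0:y1,x0:x1],None,fx=s,fy=s,interpolation=cv2.INTER_CUBIC)
E
python3 - <<'E'
from h import *
t=cv2.imread("pics/top0.png");s=cv2.imread("pics/scene0.png")
cv2.imwrite("pics/tc.png",crop(t,180,110,400,270,3.5)); cv2.imwrite("pics/sc.png",crop(s,220,170,480,370,3))
it=dict(low=((307,166),(302,252),60),head=((219,249),(458,239),38),screen=((196,204),(464,303),34),tallf=((241,159),(376,290),85),shortf=((377,166),(233,213),50),lid=((348,228),(308,190),39))
for k,(a,b,z) in it.items(): print(k,ray("top",*a,z),ray("scene",*b,z))
print(proj("top",[0,0,0]),proj("scene",[0,0,0]))
E
```

```text
low [636.1  25. ] [637.8  21.3]
head [376.8 296.9] [374.7 296.1]
screen [517.1 373.9] [525.  379.6]
tallf [652.2 227. ] [637.4 218.6]
shortf [ 639.4 -194.8] [ 639.1 -197.2]
lid [ 444.5 -104.3] [457.9 -97.9]
[313.7 371.1] [419.1 126.2]
```

View pics/tc.png

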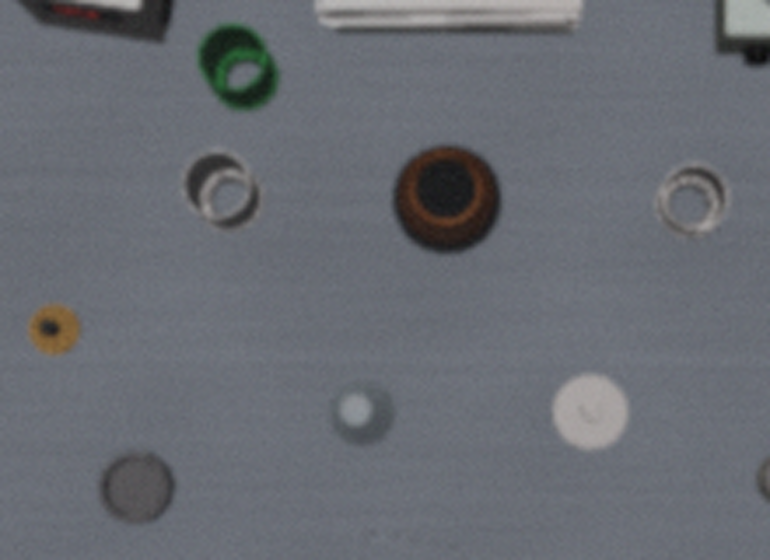

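View pics/sc.png

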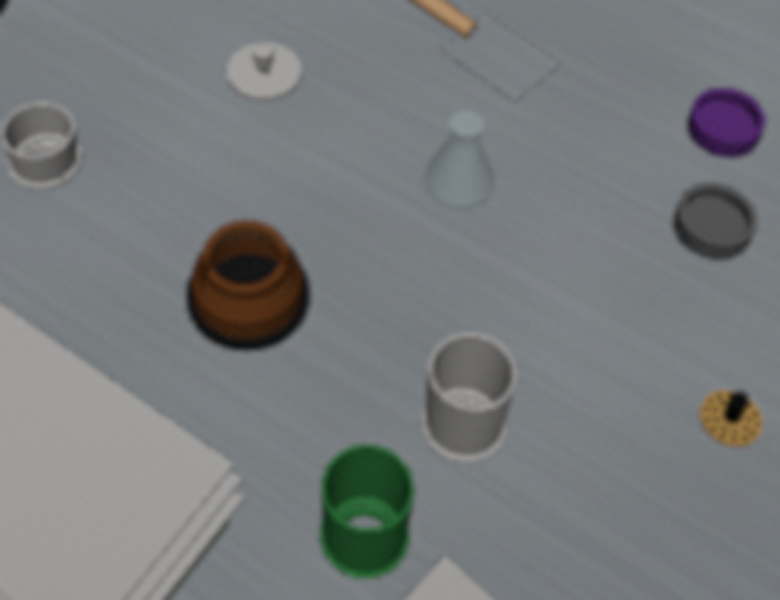

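The crops confirm it: the head is the grey cup at scene (458,241), since the others are purple and blue. The tall funnel is the white one with its rim at scene (377,294). The white one at scene (233,210) is clearly shorter, and the green one is excluded. Low jar mouth is at scene (302,254) and top (307.7,164.3).

Run:
```python
from h import *
it=dict(low=((307.7,164.3),(302,254.3),60),head=((219.4,249.4),(458,241),38),screen=((195.7,204.3),(463.7,309),6),tallf=((242.9,163.1),(377.3,293.7),85),tallf_flange=((244.3,165.1),(375.5,310),13),lid=((348.6,227.4),(308,193.3),13),short=((377.4,166.5),(233.5,212),50))
for k,(a,b,z) in it.items(): print(k,ray("top",*a,z),ray("scene",*b,z))
```

```text
low [641.5  22.9] [642.9  25.3]
head [375.6 295.6] [380.3 298.6]
screen [518.6 382.2] [521.2 384.1]
tallf [639.5 220.9] [643.3 225.4]
tallf_flange [645.7 228.2] [641.4 226.9]
lid [ 447.4 -107.9] [ 448.9 -105.7]
short [ 637.8 -196. ] [ 635.9 -198.5]
```

```bash
python3 -m pendant '[[[0.8,-0.7,-0.3],[0,0,0.218],1],[[0.8,-0.7,-0.3],[0,0,0.218],1],[[0.8,-0.7,-0.3],[0,0,0.218],1],[[0.8,-0.7,-0.3],[0,0,0.218],1],[[0.8,-0.7,-0.3],[0,0,0.218],1],[[0.8,-0.7,-0.3],[0,0,0.218],1],[[0.8,-0.7,-0.3],[0,0,0.218],1],[[0.8,-0.7,-0.3],[0,0,0.218],1],[[0.8,-0.7,-0.3],[0,0,0.218],1],[[0.8,-0.7,-0.3],[0,0,0.218],1]]'
```

```text
time: 0.93
tool_pos: [376.7, 295.8, 153.1]
tcp_rot: [-3.141, -0.0, -3.141]
contact_force: [0.5, 1.2, -0.2]
grip_width: 92.0
finger_force: 0.0
```

```bash
python3 -m pendant '[[[0.05,0,-0.6],[0,0,0],1],[[0,0,-0.6],[0,0,0],1],[[0,0,-0.6],[0,0,0],1],[[0,0,-0.6],[0,0,0],1],[[0,0,-0.6],[0,0,0],1],[[0,0,-0.4],[0,0,0],1],[[0,0,-0.3],[0,0,0],1],[[0,0,-0.15],[0,0,0],1],[[0,0,0],[0,0,0],1],[[0,0,0],[0,0,0],1]]'
python3 - <<'E'
from h import *
print(bot.get_obs()["tool_pos"])
a=crop(bot.capture("scene"),400,180,520,300,4);b=crop(bot.capture("top"),170,200,250,300,4.8)
cv2.imwrite("pics/g1.png",np.hstack([a,b[:480,:320]]))
E
```

```text
time: 1.77
tool_pos: [377.5, 297.3, 38.5]
tcp_rot: [3.141, 0.0, 3.141]
contact_force: [-0.0, 0.4, -0.1]
grip_width: 91.8
finger_force: 0.0
[377.53440449 297.27138796  38.48479927]
```

View pics/g1.png

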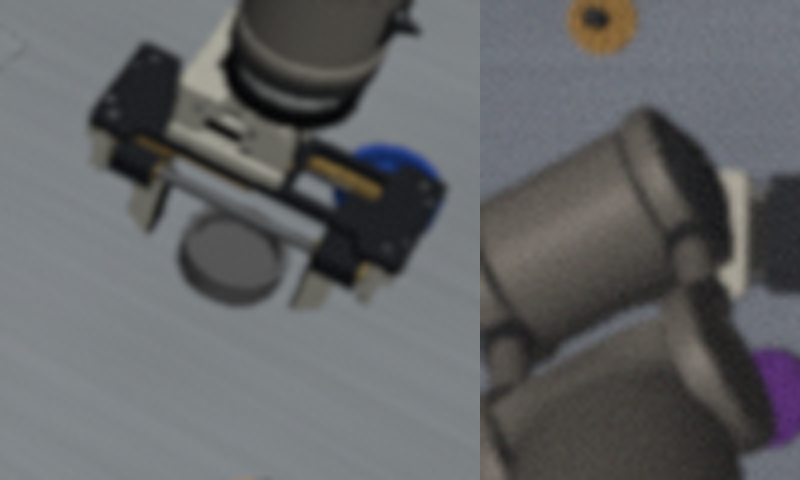

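The left view shows the fingers straddling the grey head (233,258), with tips at (150,225) and (305,305), so it is centred between them. I close and lift.

```bash
python3 -m pendant '[[[0,0,0],[0,0,0],0.2],[[0,0,0],[0,0,0],0],[[0,0,0],[0,0,0],-1],[[0,0,0],[0,0,0],-1],[[0,0,0],[0,0,0],-1],[[0,0,0],[0,0,0],-1],[[0,0,0],[0,0,0],-1],[[0,0,0],[0,0,0],-1],[[0,0,0],[0,0,0],-1],[[0,0,0],[0,0,0],-1]]'
python3 -m pendant '[[[0,0,0.2],[0,0,0],-1],[[0,0,0.5],[0,0,0],-1],[[0,0,0.7],[0,0,0],-1],[[0,0,0.7],[0,0,0],-1],[[0,0,0.7],[0,0,0],-1],[[0,0,0.7],[0,0,0],-1],[[0,0,0.7],[0,0,0],-1],[[0,0,0.5],[0,0,0],-1],[[0,0,0],[0,0,0],-1],[[0,0,0],[0,0,0],-1]]'
python3 - <<'E'
from h import *
print(bot.get_obs()["tool_pos"],bot.get_obs()["grip_width"])
cv2.imwrite("pics/a.png",bot.capture("scene"))
print(proj("scene",[377.5,297.3,21.5]))
E
```

```text
time: 2.7
tool_pos: [377.6, 297.4, 38.5]
tcp_rot: [3.141, 0.001, 3.141]
contact_force: [-0.7, 2.6, 4.7]
grip_width: 63.4
finger_force: 30.0
time: 3.53
tool_pos: [377.3, 296.9, 179.3]
tcp_rot: [3.142, 0.0, 3.141]
contact_force: [-0.2, 0.3, -1.2]
grip_width: 63.5
finger_force: 30.0
[377.26987258 296.87356234 179.26341818] 63.51008948656439
[456.5 244. ]
```

```bash
python3 -m pendant '[[[0.4,-0.4,0],[0,0,0],-1],[[0.8,-0.8,0],[0,0,0],-1],[[0.8,-0.8,0],[0,0,0],-1],[[0.8,-0.8,0],[0,0,0],-1],[[0.8,-0.8,0],[0,0,0],-1],[[0.8,-0.8,0],[0,0,0],-1],[[0.8,-0.8,0],[0,0,0],-1],[[0.8,-0.8,0],[0,0,0],-1],[[0.8,-0.8,0],[0,0,0],-1],[[0.8,-0.8,0],[0,0,0],-1]]'
python3 -m pendant '[[[0.8,-0.8,0],[0,0,0],-1],[[0.4,-0.6,-0.3],[0,0,0],-1],[[0,-0.1,-0.6],[0,0,0],-1],[[0,0,-0.6],[0,0,0],-1],[[0,0,-0.3],[0,0,0],-1],[[0,0,0],[0,0,0],-1],[[0,0,0],[0,0,0],-1],[[0,0,0],[0,0,0],-1],[[0,0,0],[0,0,0],-1],[[0,0,0],[0,0,0],-1]]'
python3 - <<'E'
from h import *
o=bot.get_obs();print(o["tool_pos"],o["grip_width"])
a=crop(bot.capture("scene"),240,170,370,300,4.4);b=crop(bot.capture("top"),260,100,350,230,4.4)
cv2.imwrite("pics/p1.png",np.hstack([a,b])[:,:800])
E
```

```text
time: 4.42
tool_pos: [605.4, 67.6, 176.9]
tcp_rot: [3.142, -0.004, 3.141]
contact_force: [1.6, 0.7, -2.2]
grip_width: 63.2
finger_force: 30.0
time: 5.25
tool_pos: [641.8, 24.4, 126.4]
tcp_rot: [-3.141, 0.002, -3.141]
contact_force: [0.2, -0.1, -1.3]
grip_width: 63.3
finger_force: 30.0
[641.81160798  24.40867417 126.37864031] 63.27208017395408
```

View pics/p1.png

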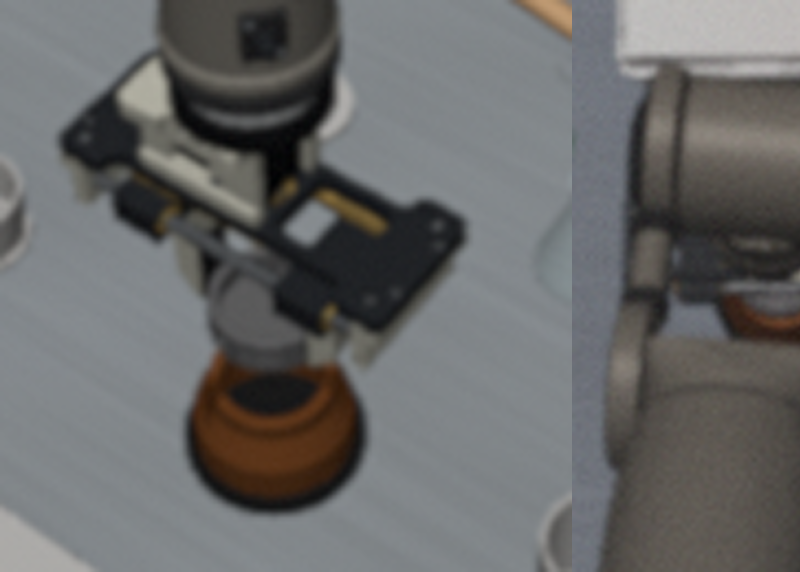

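Run:
```python
from h import *
for X in ([641.8,24.4,126],[641.8,24.4,104],[641.8,24.4,60],[641.8,24.4,0]):
    p=proj("scene",X);print(X,p,(p-[240,170])*4.4)
```

```text
[641.8, 24.4, 126] [300.8 236.5] [267.52 292.6 ]
[641.8, 24.4, 104] [301.2 242.5] [269.28 319.  ]
[641.8, 24.4, 60] [302.  253.8] [272.8  368.72]
[641.8, 24.4, 0] [302.9 268.2] [276.76 432.08]
```

The left view shows the head in the jaws, left edge at (207,310), over the jar mouth at (275,390). Its lower edge at row 368 fits the projection, so the head is centred on the TCP; the jar sits about 2 mm further in x. I lower it and watch the force.

```bash
python3 -m pendant '[[[0.07,0.02,-0.4],[0,0,0],-1],[[0,0,-0.3],[0,0,0],-1],[[0,0,-0.2],[0,0,0],-1],[[0,0,-0.2],[0,0,0],-1],[[0,0,-0.1],[0,0,0],-1],[[0,0,-0.1],[0,0,0],-1],[[0,0,0],[0,0,0],-1],[[0,0,0],[0,0,0],-1],[[0,0,0],[0,0,0],-1],[[0,0,0],[0,0,0],-1]]'
```

```text
time: 6.18
tool_pos: [643.7, 24.7, 86.7]
tcp_rot: [3.142, 0.001, 3.141]
contact_force: [1.1, 0.4, -1.6]
grip_width: 63.2
finger_force: 30.0
```

```bash
python3 -m pendant '[[[0,0,-0.07],[0,0,0],-1],[[0,0,-0.07],[0,0,0],-1],[[0,0,0],[0,0,0],-1],[[0,0,0],[0,0,0],-1],[[0,0,0],[0,0,0],-1],[[0,0,0],[0,0,0],-1],[[0,0,0],[0,0,0],-1],[[0,0,0],[0,0,0],-1],[[0,0,0],[0,0,0],-1],[[0,0,0],[0,0,0],-1]]'
```

```text
time: 7.02
tool_pos: [643.7, 24.7, 82.2]
tcp_rot: [3.142, 0.001, 3.141]
contact_force: [1.4, -0.5, 0.9]
grip_width: 63.7
finger_force: 30.0
```

Contact has just begun, at the seat height. Release and rise.

```bash
python3 -m pendant '[[[0,0,0],[0,0,0],0.45],[[0,0,0],[0,0,0],0.45],[[0,0,0],[0,0,0],0.6],[[0,0,0],[0,0,0],0.8],[[0,0,0],[0,0,0],0.8],[[0,0,0.3],[0,0,0],0.8],[[0,0,0.8],[0,0,0],0.8],[[0,0,1],[0,0,0],0.8],[[0,0,1],[0,0,0],0.8],[[0,0,1],[0,0,0],0.8]]'
python3 -m pendant '[[[-0.3,0.8,0],[0,0,0],0],[[-0.3,0.8,0],[0,0,0],0],[[-0.3,0.9,0],[0,0,0],0],[[-0.3,1,0],[0,0,0],0],[[-0.4,1,0],[0,0,0],0],[[-0.4,1,0],[0,0,0],0],[[-0.4,1,0],[0,0,0],0],[[-0.4,1,0],[0,0,0],0],[[-0.4,1,0],[0,0,0],0],[[-0.4,1,0],[0,0,0],0]]'
python3 - <<'E'
from h import *
o=bot.get_obs();print(o["tool_pos"],o["grip_width"])
a=crop(bot.capture("scene"),240,200,370,300,4);b=crop(bot.capture("top"),270,120,340,220,4)
cv2.imwrite("pics/p2.png",np.hstack([a,b])[:,:800])
p=proj("scene",[643.7,24.7,82]);q=proj("top",[643.7,24.7,82]);print((p-[240,200])*4,(q-[270,120])*4+[520,0])
E
```

```text
time: 7.85
tool_pos: [643.3, 24.7, 207.1]
tcp_rot: [3.142, 0.0, 3.141]
contact_force: [0.4, -0.7, 0.0]
grip_width: 82.6
finger_force: 0.0
time: 8.68
tool_pos: [534.7, 311.1, 206.0]
tcp_rot: [3.141, 0.001, 3.141]
contact_force: [0.3, 0.9, -0.2]
grip_width: 46.1
finger_force: 0.0
[534.70839436 311.10063665 205.97975867] 46.07329596048685
[244.8 195.6] [668.  169.6]
```

View pics/p2.png

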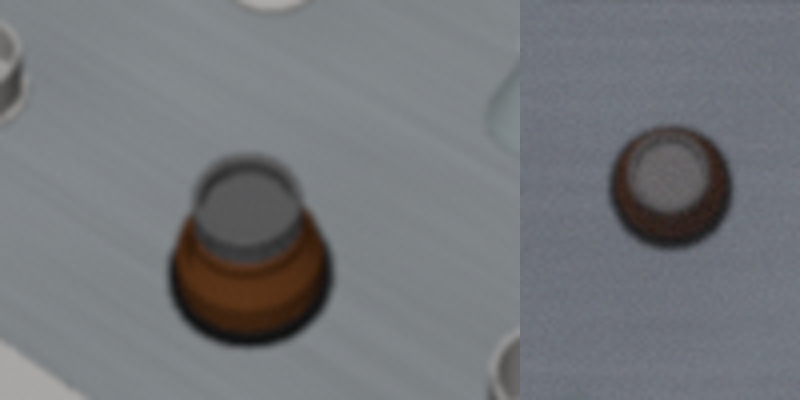

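The head sits upright in the jar: rim centre (247,198) in the scene crop against (245,196) predicted, and (669,174) in the top crop. Step 1 is done. Next I go over the screen.

```bash
python3 -m pendant '[[[-0.1,0.5,-0.5],[0,0,0],0],[[-0.1,0.6,-0.6],[0,0,0],0],[[-0.1,0.6,-0.6],[0,0,0],0],[[-0.1,0.5,-0.6],[0,0,0],0],[[-0.08,0.2,-0.6],[0,0,0],0],[[0,0,-0.6],[0,0,0],0],[[0,0,-0.6],[0,0,0],0],[[0,0,-0.2],[0,0,0],0],[[0,0,0],[0,0,0],0],[[0,0,0],[0,0,0],0]]'
python3 - <<'E'
from h import *
o=bot.get_obs();print(o["tool_pos"],o["grip_width"])
a=crop(bot.capture("scene"),410,250,510,350,5)
cv2.imwrite("pics/s1.png",a)
for z in (34,6): print((proj("scene",[520,383,z])-[410,250])*5)
X=o["tool_pos"]-[0,0,17]; print((proj("scene",X)-[410,250])*5, (proj("scene",X+[0,23,0])-[410,250])*5,(proj("scene",X-[0,23,0])-[410,250])*5)
E
```

```text
time: 9.62
tool_pos: [521.6, 381.5, 76.8]
tcp_rot: [3.141, 0.001, 3.141]
contact_force: [0.4, -0.9, 0.8]
grip_width: 45.8
finger_force: 0.0
[521.64551803 381.48631679  76.80642914] 45.806013009219576
[282.  260.5]
[267.  291.5]
[291. 232.] [342. 260.] [241.5 204.5]
```

View pics/s1.png

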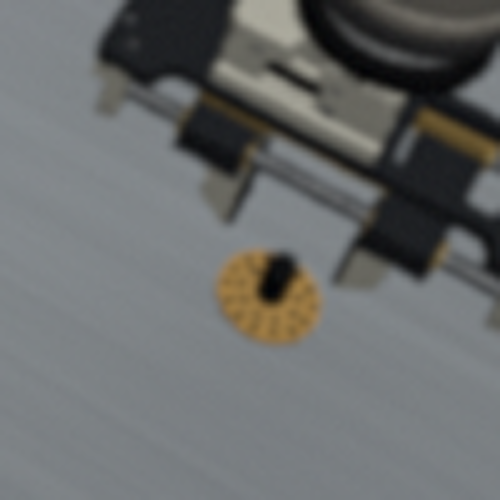

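The screen disc is at (269,297) in the crop and its pin top at (285,262). The fingers, with tips at (233,215) and (340,280), straddle it. The correction is about +2 mm in y, then down and grip the pin.

```bash
python3 -m pendant '[[[0.02,0.08,-0.4],[0,0,0],0],[[0,0,-0.4],[0,0,0],0],[[0,0,-0.3],[0,0,0],0],[[0,0,-0.2],[0,0,0],0],[[0,0,-0.13],[0,0,0],0],[[0,0,0],[0,0,0],0],[[0,0,0],[0,0,0],0],[[0,0,0],[0,0,0],0],[[0,0,0],[0,0,0],-1],[[0,0,0],[0,0,0],-1]]'
python3 -m pendant '[[[0,0,0],[0,0,0],-1],[[0,0,0],[0,0,0],-1],[[0,0,0],[0,0,0],-1],[[0,0,0],[0,0,0],-1],[[0,0,0],[0,0,0],-1],[[0,0,0],[0,0,0],-1],[[0,0,0],[0,0,0],-1],[[0,0,0],[0,0,0],-1],[[0,0,0],[0,0,0],-1],[[0,0,0],[0,0,0],-1]]'
```

```text
time: 10.5
tool_pos: [521.9, 384.3, 33.7]
tcp_rot: [3.141, 0.001, 3.141]
contact_force: [0.7, -0.3, -0.3]
grip_width: 37.1
finger_force: 0.0
time: 11.33
tool_pos: [521.7, 384.2, 33.2]
tcp_rot: [3.141, 0.0, 3.141]
contact_force: [-0.1, 0.0, 1.5]
grip_width: 13.0
finger_force: 30.0
```

```bash
python3 -m pendant '[[[0,0,0.3],[0,0,0],-1],[[0,0,0.6],[0,0,0],-1],[[0,0,0.8],[0,0,0],-1],[[0,0,0.8],[0,0,0],-1],[[0,-0.3,0.8],[0,0,0],-1],[[0.2,-0.6,0.7],[0,0,0],-1],[[0.4,-0.8,0.3],[0,0,0],-1],[[0.4,-1,0],[0,0,0],-1],[[0.4,-1,0],[0,0,0],-1],[[0.4,-1,0],[0,0,0],-1]]'
python3 -m pendant '[[[0.4,-1,0],[0,0,0],-1],[[0.4,-1,0],[0,0,0],-1],[[0.4,-1,0],[0,0,0],-1],[[0.4,-1,0],[0,0,0],-1],[[0.4,-1,0],[0,0,0],-1],[[0.4,-1,0],[0,0,0],-1],[[0.26,-0.9,0],[0,0,0],-1],[[0,-0.38,0],[0,0,0],-1],[[0,0,0],[0,0,0],-1],[[0,0,0],[0,0,0],-1]]'
python3 -m pendant '[[[0,0,-0.4],[0,0,0],-1],[[0,0,-0.5],[0,0,0],-1],[[0,0,-0.4],[0,0,0],-1],[[0,0,0],[0,0,0],-1],[[0,0,0],[0,0,0],-1],[[0,0,0],[0,0,0],-1],[[0,0,0],[0,0,0],-1],[[0,0,0],[0,0,0],-1],[[0,0,0],[0,0,0],-1],[[0,0,0],[0,0,0],-1]]'
python3 - <<'E'
from h import *
o=bot.get_obs();print(o["tool_pos"],o["grip_width"])
cv2.imwrite("pics/s2.png",crop(bot.capture("scene"),250,180,350,290,5))
x,y,z=o["tool_pos"]
print((proj("scene",[x,y,z-33.2])-[250,180])*5,(proj("scene",[643.7,24.7,82])-[250,180])*5)
E
```

```text
time: 12.17
tool_pos: [575.9, 242.0, 163.1]
tcp_rot: [3.141, 0.001, -3.141]
contact_force: [1.2, -0.1, -0.4]
grip_width: 12.8
finger_force: 30.0
time: 13.0
tool_pos: [655.0, 25.0, 162.2]
tcp_rot: [3.141, -0.001, 3.14]
contact_force: [0.3, 1.2, -0.4]
grip_width: 12.7
finger_force: 30.0
time: 13.83
tool_pos: [655.6, 24.7, 123.6]
tcp_rot: [3.142, 0.001, 3.141]
contact_force: [-0.1, -0.6, -0.2]
grip_width: 13.3
finger_force: 30.0
[655.62746657  24.66115498 123.58409883] 13.347180254641929
[239. 351.] [256.  344.5]
```

View pics/s2.png

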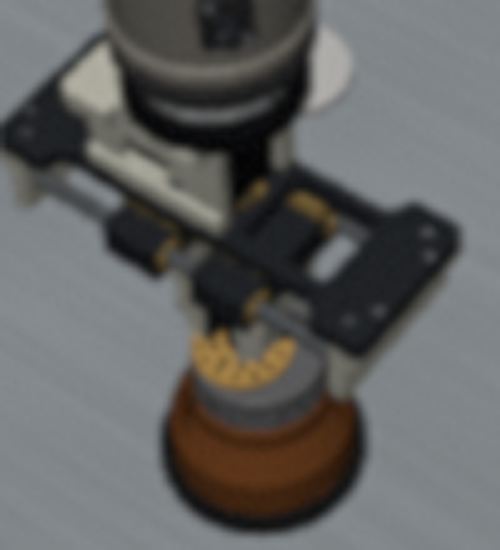

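The screen hangs at (244,351) in the crop, 12 mm too far in x from my own sum. I go back 12 mm and lower.

```bash
python3 -m pendant '[[[-0.2,0,0],[0,0,0],-1],[[-0.2,0,0],[0,0,0],-1],[[0,0,0],[0,0,0],-1],[[0,0,-0.2],[0,0,0],-1],[[0,0,-0.2],[0,0,0],-1],[[0,0,-0.1],[0,0,0],-1],[[0,0,-0.1],[0,0,0],-1],[[0,0,0],[0,0,0],-1],[[0,0,0],[0,0,0],-1],[[0,0,0],[0,0,0],-1]]'
```

```text
time: 14.72
tool_pos: [643.6, 24.7, 105.2]
tcp_rot: [3.142, 0.0, 3.141]
contact_force: [-0.3, -0.3, -0.6]
grip_width: 12.9
finger_force: 30.0
```

```bash
python3 -m pendant '[[[0,0,-0.07],[0,0,0],-1],[[0,0,-0.07],[0,0,0],-1],[[0,0,0],[0,0,0],-1],[[0,0,0],[0,0,0],-1],[[0,0,0],[0,0,0],-1],[[0,0,0],[0,0,0],-1],[[0,0,0],[0,0,0],-1],[[0,0,0],[0,0,0],-1],[[0,0,0],[0,0,0],-1],[[0,0,0],[0,0,0],-1]]'
```

```text
time: 15.55
tool_pos: [643.5, 24.8, 100.9]
tcp_rot: [3.142, -0.0, 3.141]
contact_force: [1.3, -0.3, 0.3]
grip_width: 13.2
finger_force: 30.0
```

```bash
python3 -m pendant '[[[0,0,0],[0,0,0],-0.4],[[0,0,0],[0,0,0],-0.2],[[0,0,0],[0,0,0],0],[[0,0,0],[0,0,0],0],[[0,0,0.3],[0,0,0],0],[[0,0,0.6],[0,0,0],0],[[0,0,0.8],[0,0,0],0],[[0,0.2,0.8],[0,0,0],0.5],[[0,0.5,0.5],[0,0,0],1],[[0,0.9,0],[0,0,0],1]]'
python3 -m pendant '[[[0,1,0],[0,0,0],1],[[0,1,0],[0,0,0],1],[[0,1,0],[0,0,0],1],[[0,1,0],[0,0,0],1],[[0,0.8,0],[0,0,0],1],[[0,0.2,0],[0,0,0],1],[[0,0,0],[0,0,0],1],[[0,0,0],[0,0,0],1],[[0,0,0],[0,0,0],1],[[0,0,0],[0,0,0],1]]'
python3 - <<'E'
from h import *
o=bot.get_obs();print(o["tool_pos"],o["grip_width"])
a=bot.capture("scene")
cv2.imwrite("pics/s3.png",crop(a,250,200,430,340,4.2))
x,y,z=o["tool_pos"]
for X in ([643.7,24.7,82],[643.7,24.7,68],[643.7,24.7,102],[x,y,85],[x,y,13]): print(X,(proj("scene",X)-[250,200])*4.2)
E
```

```text
time: 16.38
tool_pos: [645.6, 70.9, 196.3]
tcp_rot: [-3.141, 0.008, 3.138]
contact_force: [0.6, 0.3, -0.5]
grip_width: 61.5
finger_force: 0.0
time: 17.22
tool_pos: [643.8, 221.1, 191.2]
tcp_rot: [-3.141, 0.0, 3.14]
contact_force: [0.8, -0.1, 1.0]
grip_width: 91.8
finger_force: 0.0
[643.77907358 221.11603005 191.17305107] 91.79773365554256
[643.7, 24.7, 82] [215.04 205.38]
[643.7, 24.7, 68] [215.88 220.08]
[643.7, 24.7, 102] [213.36 183.12]
[np.float64(643.7790735849115), np.float64(221.11603005357108), 85] [527.1  389.76]
[np.float64(643.7790735849115), np.float64(221.11603005357108), 13] [515.34 459.48]
```

View pics/s3.png

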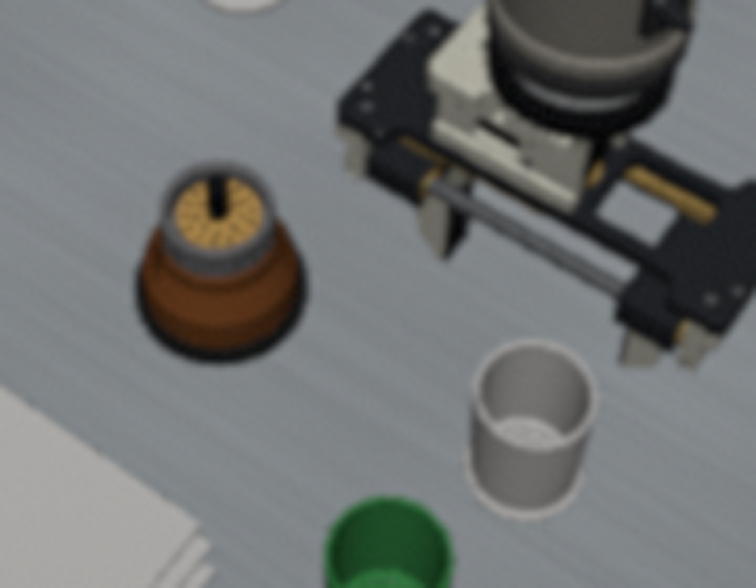

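The screen lies flat in the head's cup, with the pin upright at (217,195). The funnel rim centre is at (534,394) against (527,390) predicted, so with the small camera bias I shift +3 in y. Then I descend and grip.

```bash
python3 -m pendant '[[[0.02,0.11,-0.4],[0,0,0],1],[[0,0,-0.7],[0,0,0],1],[[0,0,-0.7],[0,0,0],1],[[0,0,-0.7],[0,0,0],1],[[0,0,-0.7],[0,0,0],1],[[0,0,-0.6],[0,0,0],1],[[0,0,-0.4],[0,0,0],1],[[0,0,-0.2],[0,0,0],1],[[0,0,0],[0,0,0],1],[[0,0,0],[0,0,0],1]]'
python3 -m pendant '[[[0,0,0],[0,0,0],0.3],[[0,0,0],[0,0,0],-1],[[0,0,0],[0,0,0],-1],[[0,0,0],[0,0,0],-1],[[0,0,0],[0,0,0],-1],[[0,0,0],[0,0,0],-1],[[0,0,0],[0,0,0],-1],[[0,0,0],[0,0,0],-1],[[0,0,0],[0,0,0],-1],[[0,0,0],[0,0,0],-1]]'
```

```text
time: 18.1
tool_pos: [644.4, 226.0, 59.3]
tcp_rot: [3.141, 0.001, 3.141]
contact_force: [-0.3, -0.3, 0.8]
grip_width: 91.9
finger_force: 0.0
time: 18.93
tool_pos: [644.2, 226.0, 59.2]
tcp_rot: [3.141, 0.001, 3.141]
contact_force: [-0.2, -0.5, 2.7]
grip_width: 60.8
finger_force: 29.5
```

```bash
python3 -m pendant '[[[0,0,0.3],[0,0,0],-1],[[0,0,0.6],[0,0,0],-1],[[0,0,0.8],[0,0,0],-1],[[0,0,0.8],[0,0,0],-1],[[0,0,0.8],[0,0,0],-1],[[0,0,0.7],[0,0,0],-1],[[0,-0.3,0.3],[0,0,0],-1],[[0,-0.6,0],[0,0,0],-1],[[0,-0.8,0],[0,0,0],-1],[[0,-0.9,0],[0,0,0],-1]]'
python3 -m pendant '[[[0,-0.9,0],[0,0,0],-1],[[0,-0.9,0],[0,0,0],-1],[[0,-0.9,0],[0,0,0],-1],[[0,-0.8,0],[0,0,0],-1],[[0,-0.5,0],[0,0,0],-1],[[0,-0.11,0],[0,0,0],-1],[[0,0,-0.3],[0,0,0],-1],[[0,0,-0.4],[0,0,0],-1],[[0,0,0],[0,0,0],-1],[[0,0,0],[0,0,0],-1]]'
python3 - <<'E'
from h import *
o=bot.get_obs();print(o["tool_pos"],o["grip_width"])
cv2.imwrite("pics/f1.png",crop(bot.capture("scene"),240,150,360,290,4.2))
x,y,z=o["tool_pos"];f=z-59.2
for X in ([x,y,f+85],[x,y,f+8],[643.7,24.7,82]): print(X,(proj("scene",X)-[240,150])*4.2)
E
```

```text
time: 19.77
tool_pos: [643.3, 147.5, 187.2]
tcp_rot: [3.142, -0.001, -3.14]
contact_force: [-0.0, -0.2, -2.0]
grip_width: 60.9
finger_force: 29.6
time: 20.6
tool_pos: [643.4, 26.2, 165.7]
tcp_rot: [3.141, -0.003, -3.14]
contact_force: [0.0, -0.2, -1.3]
grip_width: 60.9
finger_force: 29.6
[643.38712319  26.23652594 165.70053837] 60.870037074996766
[np.float64(643.38712318625), np.float64(26.236525937482096), np.float64(191.50053837180332)] [251.16 287.28]
[np.float64(643.38712318625), np.float64(26.236525937482096), np.float64(114.5005383718033)] [257.04 380.1 ]
[643.7, 24.7, 82] [257.04 415.38]
```

View pics/f1.png

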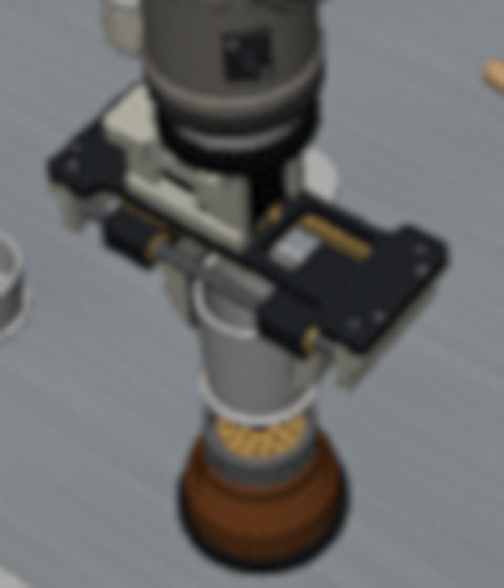

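The flange, centre (259,378), hangs over the head at (261,415), and the screen is still flat beneath it. Alignment is within about 1–2 mm, so I lower the funnel.

```bash
python3 -m pendant '[[[0,-0.03,-0.1],[0,0,0],-1],[[0,0,-0.2],[0,0,0],-1],[[0,0,-0.2],[0,0,0],-1],[[0,0,-0.2],[0,0,0],-1],[[0,0,-0.1],[0,0,0],-1],[[0,0,-0.1],[0,0,0],-1],[[0,0,-0.05],[0,0,0],-1],[[0,0,0],[0,0,0],-1],[[0,0,0],[0,0,0],-1],[[0,0,0],[0,0,0],-1]]'
```

```text
time: 21.48
tool_pos: [644.2, 23.8, 138.7]
tcp_rot: [3.142, 0.001, 3.141]
contact_force: [0.6, 0.3, -0.8]
grip_width: 61.0
finger_force: 29.6
```

```bash
python3 -m pendant '[[[0,0,-0.05],[0,0,0],-1],[[0,0,-0.05],[0,0,0],-1],[[0,0,0],[0,0,0],-1],[[0,0,0],[0,0,0],-1],[[0,0,0],[0,0,0],-1],[[0,0,0],[0,0,0],-1],[[0,0,0],[0,0,0],-1],[[0,0,0],[0,0,0],-1],[[0,0,0],[0,0,0],-1],[[0,0,0],[0,0,0],-1]]'
```

```text
time: 22.32
tool_pos: [644.1, 23.8, 135.5]
tcp_rot: [3.142, 0.0, 3.141]
contact_force: [0.7, 0.7, -1.8]
grip_width: 60.7
finger_force: 29.6
```

```bash
python3 -m pendant '[[[0,0,-0.04],[0,0,0],-1],[[0,0,-0.04],[0,0,0],-1],[[0,0,0],[0,0,0],-1],[[0,0,0],[0,0,0],-1],[[0,0,0],[0,0,0],-1],[[0,0,0],[0,0,0],-1],[[0,0,0],[0,0,0],-1],[[0,0,0],[0,0,0],-1],[[0,0,0],[0,0,0],-1],[[0,0,0],[0,0,0],-1]]'
```

```text
time: 23.15
tool_pos: [644.2, 23.8, 133.2]
tcp_rot: [3.141, 0.0, 3.141]
contact_force: [0.3, 0.4, 2.0]
grip_width: 60.7
finger_force: 29.5
```

Contact comes at exactly the seat height. I release, rise, and go over the lid.

```bash
python3 -m pendant '[[[0,0,0],[0,0,0],0.45],[[0,0,0],[0,0,0],0.6],[[0,0,0],[0,0,0],0.9],[[0,0,0],[0,0,0],0.9],[[0,0,0.3],[0,0,0],0.9],[[0,0,0.6],[0,0,0],0.9],[[0,0,0.8],[0,0,0],0.9],[[0,0,0.8],[0,0,0],0.9],[[0,0,0.6],[0,0,0],0.9],[[0,0,0.2],[0,0,0],0.9]]'
python3 -m pendant '[[[-0.5,-0.3,0],[0,0,0],0],[[-0.8,-0.5,0],[0,0,0],0],[[-0.8,-0.5,0],[0,0,0],0],[[-0.8,-0.5,0],[0,0,0],0],[[-0.8,-0.5,-0.3],[0,0,0],0],[[-0.8,-0.5,-0.6],[0,0,0],0],[[-0.8,-0.5,-0.6],[0,0,0],0],[[-0.8,-0.5,-0.6],[0,0,0],0],[[-0.4,-0.5,-0.6],[0,0,0],0],[[-0.03,-0.06,-0.6],[0,0,0],0]]'
python3 -m pendant '[[[0,0,-0.6],[0,0,0],0],[[0,0,-0.2],[0,0,0],0],[[0,0,0],[0,0,0],0],[[0,0,0],[0,0,0],0],[[0,0,0],[0,0,0],0],[[0,0,0],[0,0,0],0],[[0,0,0],[0,0,0],0],[[0,0,0],[0,0,0],0],[[0,0,0],[0,0,0],0],[[0,0,0],[0,0,0],0]]'
python3 - <<'E'
from h import *
o=bot.get_obs();print(o["tool_pos"],o["grip_width"])
cv2.imwrite("pics/l1.png",crop(bot.capture("scene"),230,130,370,280,4))
x,y,z=o["tool_pos"]
for X in ([x,y,13],[x,y,39],[x,y,z-17],[643.7,24.7,159],[643.7,24.7,82]): print(X,(proj("scene",X)-[230,130])*4)
E
```

```text
time: 23.98
tool_pos: [645.3, 23.8, 236.3]
tcp_rot: [-3.141, 0.006, 3.141]
contact_force: [0.6, -0.4, 1.1]
grip_width: 87.2
finger_force: 0.0
time: 24.82
tool_pos: [445.6, -108.3, 132.3]
tcp_rot: [-3.141, -0.001, 3.14]
contact_force: [0.5, -0.0, -0.4]
grip_width: 46.1
finger_force: 0.0
time: 25.65
tool_pos: [448.3, -107.0, 109.3]
tcp_rot: [-3.142, 0.0, 3.142]
contact_force: [-0.0, 0.4, 1.1]
grip_width: 46.2
finger_force: 0.0
[ 448.25527544 -106.9567072   109.25381145] 46.18267836604765
[np.float64(448.2552754412323), np.float64(-106.95670719853119), 13] [311.2 252. ]
[np.float64(448.2552754412323), np.float64(-106.95670719853119), 39] [310.  225.6]
[np.float64(448.2552754412323), np.float64(-106.95670719853119), np.float64(92.25381145104777)] [307.6 169.2]
[643.7, 24.7, 159] [279.2 391.2]
[643.7, 24.7, 82] [284.8 475.6]
```

View pics/l1.png

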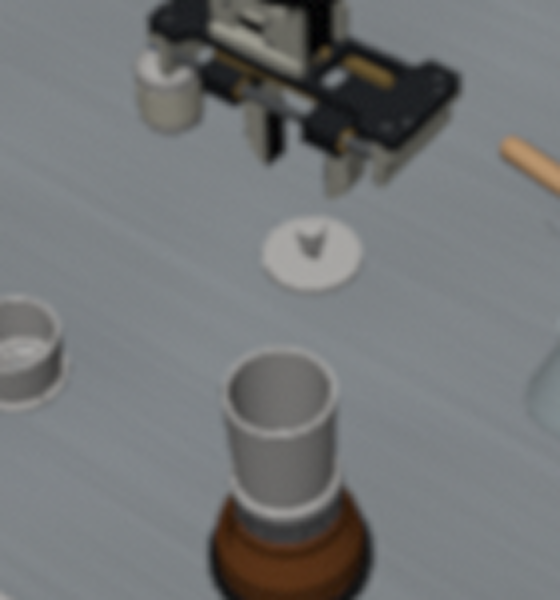

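The lid's disc is centred at (311,253), as predicted for straight below the tool. The tall funnel stands upright on the head with its rim at (280,392) against (279,391) predicted. I descend onto the knob.

```bash
python3 -m pendant '[[[0,0,-0.5],[0,0,0],0],[[0,0,-0.6],[0,0,0],0],[[0,0,-0.6],[0,0,0],0],[[0,0,-0.5],[0,0,0],0],[[0,0,-0.2],[0,0,0],0],[[0,0,-0.12],[0,0,0],0],[[0,0,0],[0,0,0],0],[[0,0,0],[0,0,0],0],[[0,0,0],[0,0,0],-1],[[0,0,0],[0,0,0],-1]]'
python3 -m pendant '[[[0,0,0],[0,0,0],-1],[[0,0,0],[0,0,0],-1],[[0,0,0],[0,0,0],-1],[[0,0,0],[0,0,0],-1],[[0,0,0],[0,0,0],-1],[[0,0,0],[0,0,0],-1],[[0,0,0],[0,0,0],-1],[[0,0,0],[0,0,0],-1],[[0,0,0],[0,0,0],-1],[[0,0,0],[0,0,0],-1]]'
```

```text
time: 26.53
tool_pos: [448.6, -107.2, 34.2]
tcp_rot: [-3.141, 0.001, 3.141]
contact_force: [-0.4, -0.4, -0.4]
grip_width: 36.6
finger_force: 0.0
time: 27.37
tool_pos: [448.3, -107.1, 33.6]
tcp_rot: [-3.141, 0.0, 3.141]
contact_force: [-0.7, -0.9, 3.5]
grip_width: 16.4
finger_force: 30.0
```

```bash
python3 -m pendant '[[[0,0,0.3],[0,0,0],-1],[[0,0,0.7],[0,0,0],-1],[[0,0,0.9],[0,0,0],-1],[[0,0,0.9],[0,0,0],-1],[[0,0,0.9],[0,0,0],-1],[[0,0,0.9],[0,0,0],-1],[[0,0,0.9],[0,0,0],-1],[[0.1,0.1,0.6],[0,0,0],-1],[[0.4,0.3,0],[0,0,0],-1],[[0.7,0.4,0],[0,0,0],-1]]'
python3 -m pendant '[[[0.8,0.6,0],[0,0,0],-1],[[0.8,0.6,0],[0,0,0],-1],[[0.8,0.6,0],[0,0,0],-1],[[0.8,0.6,0],[0,0,0],-1],[[0.8,0.6,0],[0,0,0],-1],[[0.8,0.4,0],[0,0,0],-1],[[0.4,0.16,0],[0,0,0],-1],[[0.12,0,0],[0,0,0],-1],[[0,0,0],[0,0,0],-1],[[0,0,0],[0,0,0],-1]]'
python3 - <<'E'
from h import *
o=bot.get_obs();print(o["tool_pos"],o["grip_width"])
cv2.imwrite("pics/l2.png",crop(bot.capture("scene"),240,130,360,270,4.2))
x,y,z=o["tool_pos"];f=z-33.6
for X in ([x,y,f+8],[643.7,24.7,159],[x,y,159]): print(X,(proj("scene",X)-[240,130])*4.2)
E
```

```text
time: 28.2
tool_pos: [483.6, -83.1, 218.4]
tcp_rot: [-3.141, 0.002, 3.14]
contact_force: [0.9, -1.2, -0.8]
grip_width: 16.8
finger_force: 30.0
time: 29.03
tool_pos: [642.9, 23.4, 216.2]
tcp_rot: [3.142, -0.002, 3.141]
contact_force: [-0.1, -0.7, -1.1]
grip_width: 16.4
finger_force: 30.0
[642.86942758  23.4493398  216.22760632] 16.381869849354583
[np.float64(642.8694275845723), np.float64(23.44933979761126), np.float64(190.62760632120185)] [247.38 369.18]
[643.7, 24.7, 159] [251.16 410.76]
[np.float64(642.8694275845723), np.float64(23.44933979761126), 159] [249.9  408.66]
```

View pics/l2.png

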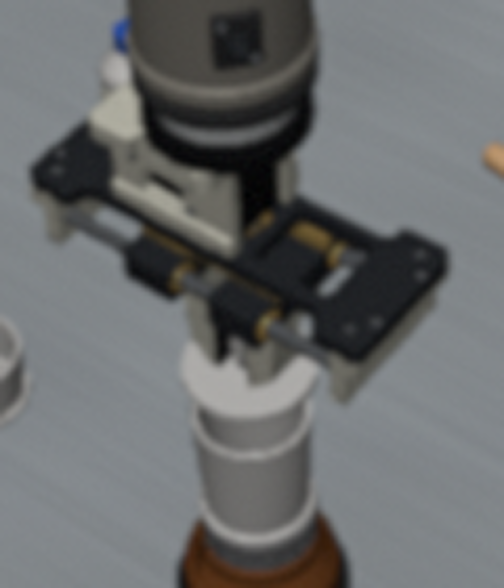

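The lid disc, centre (248,366), is over the funnel rim at (252,411), aligned within about 2 mm. I nudge +1 mm in x and y and lower it.

```bash
python3 -m pendant '[[[0.03,0.03,-0.1],[0,0,0],-1],[[0,0,-0.2],[0,0,0],-1],[[0,0,-0.2],[0,0,0],-1],[[0,0,-0.2],[0,0,0],-1],[[0,0,-0.1],[0,0,0],-1],[[0,0,-0.1],[0,0,0],-1],[[0,0,0],[0,0,0],-1],[[0,0,0],[0,0,0],-1],[[0,0,0],[0,0,0],-1],[[0,0,0],[0,0,0],-1]]'
```

```text
time: 29.92
tool_pos: [644.8, 24.8, 189.8]
tcp_rot: [3.142, 0.001, 3.141]
contact_force: [0.6, 0.9, -0.6]
grip_width: 16.8
finger_force: 30.0
```

```bash
python3 -m pendant '[[[0,0,-0.04],[0,0,0],-1],[[0,0,-0.02],[0,0,0],-1],[[0,0,0],[0,0,0],-1],[[0,0,0],[0,0,0],-1],[[0,0,0],[0,0,0],-1],[[0,0,0],[0,0,0],-1],[[0,0,0],[0,0,0],-1],[[0,0,0],[0,0,0],-1],[[0,0,0],[0,0,0],-1],[[0,0,0],[0,0,0],-1]]'
```

```text
time: 30.75
tool_pos: [644.7, 24.7, 187.6]
tcp_rot: [3.141, 0.0, 3.141]
contact_force: [-1.1, 0.2, -0.7]
grip_width: 16.7
finger_force: 30.0
```

```bash
python3 -m pendant '[[[0,0,-0.05],[0,0,0],-1],[[0,0,-0.05],[0,0,0],-1],[[0,0,0],[0,0,0],-1],[[0,0,0],[0,0,0],-1],[[0,0,0],[0,0,0],-1],[[0,0,0],[0,0,0],-1],[[0,0,0],[0,0,0],-1],[[0,0,0],[0,0,0],-1],[[0,0,0],[0,0,0],-1],[[0,0,0],[0,0,0],-1]]'
```

```text
time: 31.58
tool_pos: [644.7, 24.7, 184.7]
tcp_rot: [3.142, 0.0, 3.141]
contact_force: [0.6, -0.9, -0.4]
grip_width: 17.0
finger_force: 30.0
```

```bash
python3 -m pendant '[[[0,0,0],[0,0,0],-0.5],[[0,0,0],[0,0,0],-0.3],[[0,0,0],[0,0,0],0],[[0,0,0],[0,0,0],0],[[0,0,0],[0,0,0],0],[[0,0,0.3],[0,0,0],0],[[0,0,0.5],[0,0,0],0],[[0,0,0.6],[0,0,0],0],[[0,0,0.6],[0,0,0],0],[[0,0,0.4],[0,0,0],0]]'
python3 -m pendant '[[[-0.3,0.5,0],[0,0,0],0],[[-0.3,0.8,0],[0,0,0],0],[[-0.3,0.8,0],[0,0,0],0],[[-0.3,0.8,0],[0,0,0],0],[[-0.3,0.8,0],[0,0,0],0],[[-0.3,0.8,0],[0,0,0],0],[[0,0.3,0],[0,0,0],0],[[0,0,0],[0,0,0],0],[[0,0,0],[0,0,0],0],[[0,0,0],[0,0,0],0]]'
python3 - <<'E'
from h import *
o=bot.get_obs();print(o["tool_pos"],o["contact_force"])
a=crop(bot.capture("scene"),210,180,340,290,4);b=crop(bot.capture("top"),275,115,340,225,4)
cv2.imwrite("pics/end.png",np.hstack([a,b]))
X=[644,24.5,164];print((proj("scene",X)-[210,180])*4,(proj("top",X)-[275,115])*4+[520,0])
E
```

```text
time: 32.42
tool_pos: [645.1, 24.7, 259.5]
tcp_rot: [-3.141, 0.003, 3.141]
contact_force: [0.1, -0.3, -0.1]
grip_width: 45.8
finger_force: 0.0
time: 33.25
tool_pos: [591.2, 167.6, 256.8]
tcp_rot: [-3.141, 0.0, 3.141]
contact_force: [-0.3, -0.5, 0.2]
grip_width: 45.9
finger_force: 0.0
[591.18498492 167.62394288 256.81420561] [-0.34089217 -0.54648761  0.15435758]
[358.  185.6] [645.2 168.8]
```

View pics/end.png

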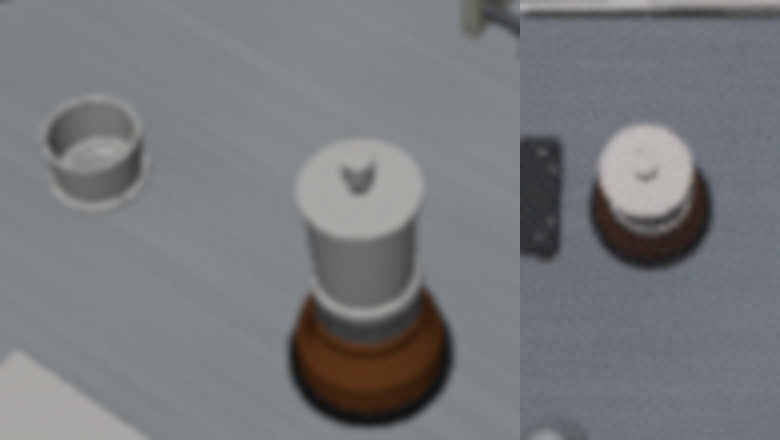

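The lid lies flat on the funnel, disc centre (360,188) against (358,186) predicted, and (646,173) in the top view. The stack is upright, the short funnel hasn't moved, and the arm is clear.

```bash
python3 -c "
from plant import bot
print(bot.close_job())"
```

```text
the job is handed in; nothing more can be done
None
```

The filter unit is built on the low jar (head, screen, tall funnel, lid) and the job is handed in. The last pictures show the stack upright, the short funnel unmoved and the arm clear, but `close_job()` returned no verdict.

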